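Calibrate the cafe dosing scale

TASK

Calibrate the dosing scale: lift the portafilter off its weighing plate and lay it the right way up with its round head on the black tamping mat, then, with the plate empty, press the red, the white and the blue key fully down one after another, keeping the blue one down for two seconds. Then stand the larger brass weight upright in the middle of the plate, set down and not dropped, leave it there and press the green key to store the calibration. Press one key at a time and only these keys, do not lean on the plate, and leave the smaller weight, the saucers and the milk jug where they are.

Things in the scene. Friction and masses are not known exactly. Their poses are not given: they have to be found in the camera images.
- scale: Fixed grey dosing scale, 270 x 230 mm (x, y). Origin: centre of its footprint on the cart top. On its -x side, to the user, a console (x -135 to -45) rises at 0.26 rad from 32 mm high at the front to 56, with a display on the left (+y) and six keys on the right (-y), two rows of three, 38 mm apart both ways. Behind it lies the weighing plate
- plate: Bare metal weighing plate, 176 x 222 mm (x, y), fixed on the scale, top face 66 mm above the cart top; axes as the scale
- plate_centre (a point): Centre of the plate's top face (marked with a thin 52 mm circle), 45 mm behind (+x) the scale's origin
- red_cap (a point): Centre of the top face of the red key (front row, left seen by the user; power): a square cap 22 x 22 mm, standing 8 mm out of the console. z points out of the cap, square to the sloped console (leaning 0.26 rad to the user); moves with the key
- key_red (a joint): Travel of the red key: 0 up, 0.0045 m fully down, along -z of its cap. It starts to move at 1.5 N, is fully down at 5 N and springs back
- white_cap (a point): Centre of the top face of the white key (back row, left seen by the user; zero): a square cap 22 x 22 mm, standing 8 mm out of the console. z points out of the cap, square to the sloped console (leaning 0.26 rad to the user); moves with the key
- key_white (a joint): Travel of the white key: 0 up, 0.0045 m fully down, along -z of its cap. It starts to move at 1.5 N, is fully down at 5 N and springs back
- blue_cap (a point): Centre of the top face of the blue key (back row, right seen by the user; calibrate): a square cap 22 x 22 mm, standing 8 mm out of the console. z points out of the cap, square to the sloped console (leaning 0.26 rad to the user); moves with the key
- key_blue (a joint): Travel of the blue key: 0 up, 0.0045 m fully down, along -z of its cap. It starts to move at 1.5 N, is fully down at 5 N and springs back
- green_cap (a point): Centre of the top face of the green key (front row, right seen by the user; store): a square cap 22 x 22 mm, standing 8 mm out of the console. z points out of the cap, square to the sloped console (leaning 0.26 rad to the user); moves with the key
- key_green (a joint): Travel of the green key: 0 up, 0.0045 m fully down, along -z of its cap. It starts to move at 1.5 N, is fully down at 5 N and springs back
- amber_cap (a point): Centre of the top face of the amber key (front row, middle seen by the user; print, not to be pressed): a square cap 22 x 22 mm, standing 8 mm out of the console. z points out of the cap, square to the sloped console (leaning 0.26 rad to the user); moves with the key
- key_amber (a joint): Travel of the amber key: 0 up, 0.0045 m fully down, along -z of its cap. It starts to move at 1.5 N, is fully down at 5 N and springs back
- black_cap (a point): Centre of the top face of the black key (back row, middle seen by the user; units, not to be pressed): a square cap 22 x 22 mm, standing 8 mm out of the console. z points out of the cap, square to the sloped console (leaning 0.26 rad to the user); moves with the key
- key_black (a joint): Travel of the black key: 0 up, 0.0045 m fully down, along -z of its cap. It starts to move at 1.5 N, is fully down at 5 N and springs back
- portafilter: Loose bottomless portafilter, 0.42 kg, standing on the plate. Origin: centre of the underside of its round steel head, a ring 71 mm across, 32 high; z up. Along its -x: flat steel neck 12 mm wide (y), x -35 to -78, 12 to 26 above the underside; then a round rosewood handle up to 29 thick, axis 20.5 above the underside, ending at x -190. Mass centre at x -20: it stands on the head alone
- mat_top (a point): Centre of the top face of the fixed black ribbed rubber tamping mat, 160 x 200 mm (x, y), 6 mm thick, lying to the left or right of the scale
- tray: Fixed dark wooden tray, 120 x 170 mm (x, y), floor 6 mm thick, rim 14 mm high, 6 mm walls, on the other side of the scale; the two weights stand in it in a row along its y, 60 to 84 mm apart (up to 40 mm out of line). Origin: centre of the underside
- weight_500: The larger calibration weight, loose, brass, 0.5 kg: cylinder 38 mm in diameter and 48 mm high, with a neck and a 25 mm knob on top, 69 mm high in all. Origin: centre of its underside, z up
- weight_200: The smaller weight, loose, brass, 0.2 kg, bystander: cylinder 28 mm in diameter and 34 mm high, with a knob, 55 mm high in all. Origin: centre of its underside
- saucer_a: Loose cream porcelain saucer, bystander, 120 mm across, 20 mm high. Origin: centre of its underside
- saucer_b: Second saucer, the same
- jug: Loose steel milk jug, bystander, 78 mm across at the belly, 100 mm high, bar handle reaching 68 mm along its +y; a dial thermometer stands in it (dial 44 mm across), top 135 mm above the cart top. Origin: centre of its underside
Mind the look-alikes: they are no part of the job. Leave any orange, purple or turquoise look-alike of the weight_500 alone.

How it is judged:
By the outcome, as a careful person would: the job done as asked, in the order asked, and still so for the second after the job is handed in, with the robot touching nothing.
It also fails if it takes over 72 s, if anything falls off the work surface, if the arm or the gripper's body presses on something with over 40 N, if the wrist force passes 120 N, or if a joint passes its speed limit or range.

ROBOT

A 6-joint arm with a two-finger parallel gripper is mounted at the origin on the work surface. World frame = base frame: x ahead of the robot, y to its left, z up, the work surface at z = 0. Lengths are in mm, angles in degrees, forces in N, time in s.
With the tool pointing down it reaches from about 350 to 800 mm from the base axis. Payload 7.3 kg.
Tool frame: the origin (TCP) lies on the centre line of the jaws, within the pads' length; the fingertips stand 25 mm ahead of it and the grasp point (between the pads) lies 6 mm ahead of it; z points along the fingers, y is the direction in which the jaws open and shut (so a half turn about z gives the same grasp; the last joint's range is limited). The gripper opens to 85 mm and grips with 20 to 120 N. Pads are 22 mm wide; open, the fingers measure 114 mm over their backs; the gripper's body (76 mm by 85 mm) begins 54 mm behind the grasp point. The pads swing forward as they close: fully open they stand 13 mm farther back than shut.
Start: joints at [-81.589, 19.595, 87.324, -0, 73.075, -8.365], TCP at [151.555, -502.669, 225.422] pointing down, gripper open.
Joint ranges: [-145.02, 145.02], [-44.19, 115.74], [2.07, 154.8], [-57.11, 237.11], [16.16, 152.29], [-177.93, 177.93]. Speed limits (degrees/s): [147.25, 147.25, 180, 180, 180, 180].

INTERFACE

Orientations are given as [roll, pitch, yaw] about the fixed x, y, z axes, in that order (R = Rz(yaw) Ry(pitch) Rx(roll)).
In Python, from cell import bot gives the robot as it stands. Calls block until the motion is done:
- bot.goto(position, orientation): joint-space move of the TCP to a pose.
- bot.movel(position, orientation=None, v=150, max_force=None): straight line of the TCP; orientation=None keeps the orientation; v is the mean speed in mm/s. With max_force (N) it stops when the force on the tool has changed by that much, and returns True; else False.
- bot.movej(angles): joint-space move.
- bot.gripper_to(opening, squeeze=None): finger opening in mm; squeeze is the grip in N (None keeps the last); returns when the fingers have stopped.
- bot.hold(seconds).
- bot.ik(position, orientation): joint angles nearest the present ones, or None.
- bot.snapshot(name): name is "side" or "top"; returns a dict with "frame" (384x512x3 uint8, red, green, blue), "fov_y" (degrees; the focal length in pixels is half the picture's height over the tangent of half this angle, whatever the lens; pixels are square), "cx", "cy" (the principal point, pixels), "pose" (4x4, takes a point from camera to world coordinates). Camera axes: x right, y up, looking along -z (the intrinsics and any distortion apply to the point x, -y, -z); pixel columns grow to the right and rows downward; lengths in mm; the calibration is good to about 2 mm. A picture is of the moment at which its call begins. There is no depth.
A pose or a line that the arm cannot do raises bot.PlanningError and nothing moves.
- bot.hand_in(): hands the job in, once; it reports no verdict.
Trained networks look in the newest picture that a camera, given by its name, has taken for a name from the list of things; names that differ only in an ending like _2 or _b are one class to them, and where a whole thing is asked for, a point or a joint stands for the part that bears it (a point fixed in the world has none). Each returns a list of dicts, best first, with "p" (0 to 1); they miss things now and then, are a little off and sometimes report something else, mostly with a low value. They report only what shows in the picture. A call takes as long as a camera call. They do not tell look-alikes from the thing itself.
- bot.boxes_of(camera, query): "centre" ([x, y, z] in mm, in world coordinates, good to about 4 mm: the middle of the surface that is visible of it).
- bot.trace(camera, query): "mask" (384x512 bool, what is visible of it).
Readings, each from a call of its own:
- bot.read_time(): time.
- bot.read_joint_positions(): joint angles.
- bot.read_qd(): joint speeds.
- bot.read_tau(): joint torques, N m.
- bot.read_tool_pos(): TCP position.
- bot.read_tcp_rot(): TCP orientation.
- bot.read_force(): force on the tool from outside, world axes, zero at the start.
- bot.read_moment(): the same for the moment, N m.
- bot.read_gripper_width(): finger opening in mm.
Only numpy, scipy, OpenCV 4.12 (cv2) and the standard library are available. Lean on these libraries where they do the work, as an engineer would, in place of code of your own. Each camera call takes 0.05 s, during which the arm holds its last target.

## Working session

There is one attempt and no reset: what is moved stays moved. The work goes in short steps, each a Python script; the robot and the scene stay as the last script left them, time stands still between calls to the robot, and variables do not carry over. Pictures are saved under pics/ and viewed, and the job is handed in when it is done.

```bash
ls; mkdir -p pics; python3 - <<'E'
from cell import bot
import cv2
for c in("side","top"):
    s=bot.snapshot(c); print(c,s["fov_y"],s["cx"],s["cy"],s["pose"].tolist() if hasattr(s["pose"],'tolist') else s["pose"],[k for k in s])
    cv2.imwrite(f"pics/{c}0.png",s["frame"][:,:,::-1])
print(bot.read_time())
E
```

```text
pics
side 43.687793630545116 248.40811529946438 194.3686757139065 [[0.992070048281558, 0.08169354708168561, -0.09551535828252616, 346.6938518054191], [-0.12507745989326513, 0.566998850378645, -0.8141670176910529, -1223.0610584432918], [-0.012355093252402912, 0.8196575309447888, 0.5727205982293783, 951.2856826169996], [0.0, 0.0, 0.0, 1.0]] ['frame', 'fov_y', 'cx', 'cy', 'pose']
top 48.375686517616856 258.6560617340192 183.83972465345016 [[0.061262223072050974, 0.9728048590634795, -0.22337781046190394, 227.52802625923192], [-0.998121090555112, 0.05945977023275858, -0.014792711480373739, 9.181054144012656], [-0.0011084283216701608, 0.22386433817459986, 0.9746196845335641, 1315.0030103815443], [0.0, 0.0, 0.0, 1.0]] ['frame', 'fov_y', 'cx', 'cy', 'pose']
0.1
```

View pics/side0.png

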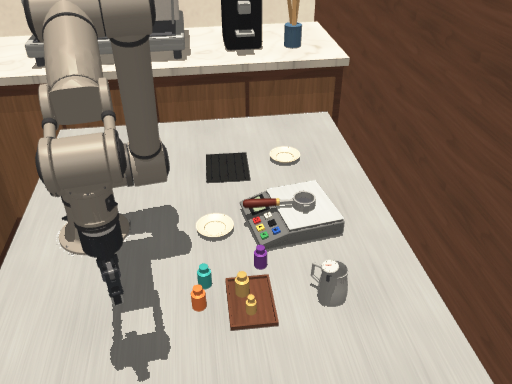

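View pics/top0.png

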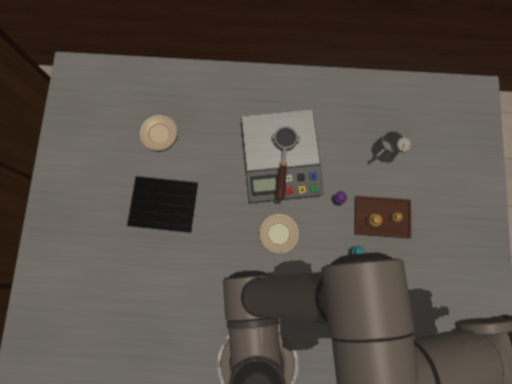

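```bash
cat > h.py <<'E'
import numpy as np, cv2
from cell import bot
def cam(s):
    f=192/np.tan(np.radians(s["fov_y"]/2)); P=np.array(s["pose"]); return f,s["cx"],s["cy"],P
def proj(s,X):
    f,cx,cy,P=cam(s); X=np.atleast_2d(np.asarray(X,float)); c=(X-P[:3,3])@P[:3,:3]
    return np.c_[cx+f*c[:,0]/-c[:,2], cy-f*c[:,1]/-c[:,2]]
def ray(s,uv):
    f,cx,cy,P=cam(s); d=np.array([(uv[0]-cx)/f,-(uv[1]-cy)/f,-1.]); return P[:3,3],P[:3,:3]@d
def back(s,uv,z):
    o,d=ray(s,uv); return o+d*(z-o[2])/d[2]
def tri(s1,u1,s2,u2):
    o1,d1=ray(s1,u1);o2,d2=ray(s2,u2)
    A=np.c_[d1,-d2]; t=np.linalg.lstsq(A,o2-o1,rcond=None)[0]
    a=o1+t[0]*d1;b=o2+t[1]*d2
    return (a+b)/2,np.linalg.norm(a-b)
def crop(s,x0,y0,x1,y1,k,name):
    cv2.imwrite(name,cv2.resize(s["frame"][y0:y1,x0:x1,::-1],None,fx=k,fy=k,interpolation=cv2.INTER_CUBIC))
E
python3 - <<'E'
from h import *
import pickle
S=bot.snapshot("side");T=bot.snapshot("top"); pickle.dump((S,T),open("s0.pkl","wb"))
crop(S,180,140,370,320,4,"pics/sc.png"); crop(T,230,100,420,250,4,"pics/tc.png")
tp=bot.read_tool_pos();print(tp,proj(S,tp),proj(T,tp))
for c,S_ in(("side",S),("top",T)):
  for q in ["red_cap","white_cap","blue_cap","green_cap","amber_cap","black_cap","portafilter","plate","scale","tray","weight_500","weight_200","saucer_a","jug","mat_top"]:
    r=bot.boxes_of(c,q); print(c,q,[(np.round(d["centre"]).tolist(),round(d["p"],2)) for d in r if d["p"]>.15])
E
```

```text
[ 151.50871984 -502.44533809  224.99698658] [[114.65122094 293.01559363]] [[467.57616266 327.33863211]]
side red_cap [([375.0, -33.0, 15.0], 0.54)]
side white_cap [([541.0, -62.0, 55.0], 0.39)]
side blue_cap [([509.0, -114.0, 42.0], 0.65), ([550.0, -141.0, 52.0], 0.41)]
side green_cap []
side amber_cap [([513.0, -113.0, 43.0], 0.46), ([661.0, -65.0, 66.0], 0.24)]
side black_cap [([509.0, -113.0, 42.0], 0.66), ([552.0, -102.0, 50.0], 0.41)]
side portafilter [([626.0, -48.0, 90.0], 0.58), ([517.0, -148.0, 46.0], 0.57)]
side plate [([660.0, -63.0, 64.0], 0.59), ([432.0, -333.0, 45.0], 0.58)]
side scale []
side tray [([460.0, -375.0, 6.0], 0.88), ([550.0, -137.0, 55.0], 0.23)]
side weight_500 [([441.0, -401.0, 38.0], 0.77), ([329.0, -290.0, 42.0], 0.69), ([313.0, -366.0, 42.0], 0.61), ([427.0, -333.0, 46.0], 0.56)]
side weight_200 [([441.0, -401.0, 38.0], 0.77), ([329.0, -290.0, 42.0], 0.69), ([313.0, -366.0, 42.0], 0.61), ([427.0, -333.0, 46.0], 0.56)]
side saucer_a [([374.0, -32.0, 14.0], 0.78), ([676.0, 371.0, 12.0], 0.74), ([663.0, -62.0, 66.0], 0.24)]
side jug [([652.0, -390.0, 66.0
[... 284 characters left out ...]
0, -47.0, 14.0], 0.23)]
top black_cap [([549.0, -99.0, 57.0], 0.58)]
top portafilter [([630.0, -40.0, 95.0], 0.63), ([556.0, -136.0, 55.0], 0.17)]
top plate [([657.0, -11.0, 69.0], 0.61)]
top scale [([603.0, -22.0, 66.0], 0.89)]
top tray [([454.0, -360.0, 4.0], 0.74)]
top weight_500 [([488.0, -216.0, 53.0], 0.7), ([338.0, -268.0, 54.0], 0.68), ([443.0, -389.0, 44.0], 0.39)]
top weight_200 [([488.0, -216.0, 53.0], 0.7), ([338.0, -268.0, 54.0], 0.68), ([443.0, -389.0, 44.0], 0.39)]
top saucer_a [([676.0, 361.0, 8.0], 0.83), ([375.0, -46.0, 15.0], 0.63), ([632.0, -40.0, 93.0], 0.31)]
top jug [([428.0, -314.0, 56.0], 0.71), ([652.0, -370.0, 73.0], 0.61)]
top mat_top [([447.0, 324.0, 5.0], 0.93)]
```

View pics/sc.png

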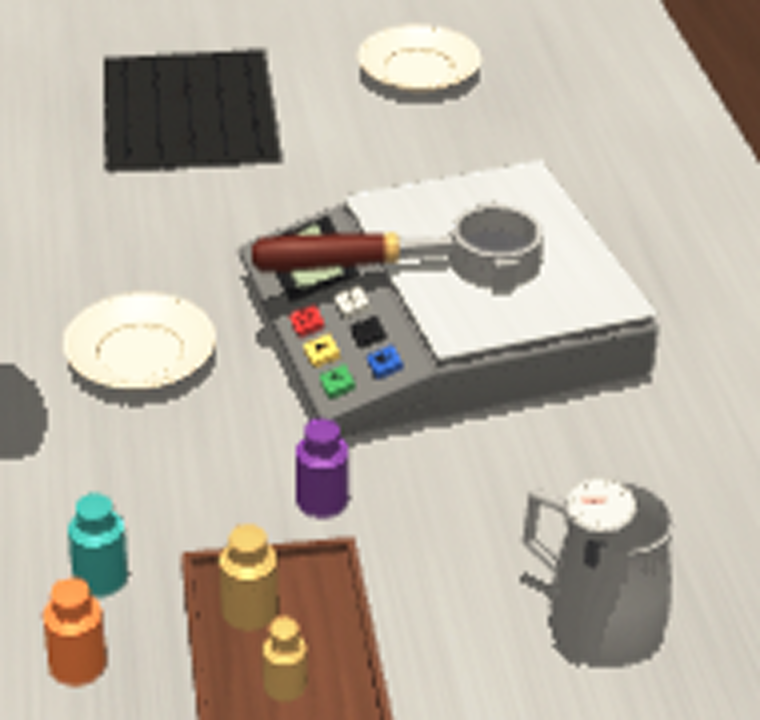

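View pics/tc.png

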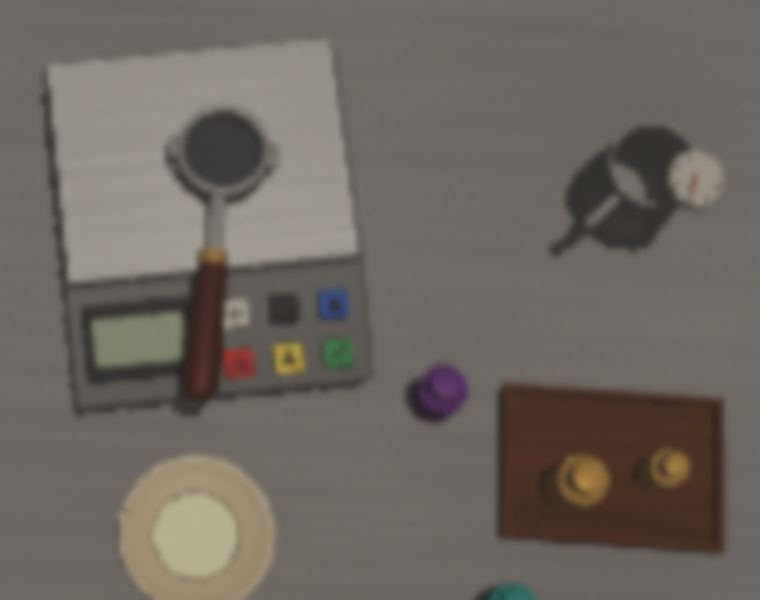

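```bash
cat > fit.py <<'E'
from h import *
import pickle
from scipy.optimize import least_squares
S,T=pickle.load(open("s0.pkl","rb"))
cs=lambda *p:np.array([[ (a+.5)/4-.5+180,(b+.5)/4-.5+140] for a,b in p])
ct=lambda *p:np.array([[ (a+.5)/4-.5+230,(b+.5)/4-.5+100] for a,b in p])
K=['white','black','blue','amber','green']
us=cs((545,162),(347,202),(435,360),(655,318),(352,300),(369,331),(385,360),(322,349),(338,381),(307,320))
ut=ct((46,66),(70,282),(358,254),(330,40),(236,313),(284,308),(333,304),(289,358),(339,353))
a=.26
def caps(x0,y0): # x0: along-slope offset of amber row from console mid; y0 middle column y
    n=np.array([-np.sin(a),0,np.cos(a)]);t=np.array([np.cos(a),0,np.sin(a)]);b=np.array([-90,0,44.])
    f=lambda i,j:b+t*(x0+38*i)+n*8+np.array([0,y0+38*j,0])
    return np.array([f(1,1),f(1,0),f(1,-1),f(0,0),f(0,-1),f(0,1)])
pl=np.array([[133,111,66],[-43,111,66],[-43,-111,66],[133,-111,66.]])
def world(p,L):
    c,s=np.cos(p[2]),np.sin(p[2]);return L@np.array([[c,-s,0],[s,c,0],[0,0,1]]).T+[p[0],p[1],0]
def dist(s,uv,k):
    f,cx,cy,_=cam(s);d=(uv-[cx,cy])/f;r=(d**2).sum(1,keepdims=True);return [cx,cy]+f*d*(1+k*r)
def res(p):
    L=world(p,np.r_[pl,caps(p[3],p[4])])
    return np.r_[(dist(S,proj(S,L),p[5])-us).ravel(),(dist(T,proj(T,L[:-1]),p[6])-ut).ravel()]
if __name__=="__main__":
    for free in (5,7):
        m=np.zeros(7);m[:5]=[610,-30,0,-19,-60]
        r=least_squares(lambda q:res(np.r_[q,np.zeros(7-free)]),m[:free],loss='soft_l1')
        print(r.x,r.cost);print(np.round(res(np.r_[r.x,np.zeros(7-free)]).reshape(-1,2),1).tolist())
    p=r.x
    print(world(p,caps(p[3],p[4])),np.degrees(p[2]))
E
python3 fit.py
python3 - <<'E'
from h import *
import pickle
S,T=pickle.load(open("s0.pkl","rb"))
crop(S,60,200,180,340,5,"pics/g.png")
for n,u in dict(mat=[(206,154),(247,153),(249,180),(206,181)],).items():print(n,[back(S,x,6).round() for x in u])
for n,u in dict(mat=[(134,177),(197,180),(192,230),(129,226)],).items():print(n,[back(T,x,6).round() for x in u])
E
```

```text
[ 6.14460832e+02 -3.71970722e+01  1.56593765e-01 -2.20195550e+01
 -5.18154368e+01] 10.321994695200985
[[-0.7, -1.1], [-0.9, -2.5], [0.3, -1.3], [0.5, -1.6], [-0.2, -0.7], [-0.5, -1.2], [-0.5, -0.8], [-0.4, -0.9], [-0.6, -1.2], [-0.3, -1.1], [0.9, -0.6], [-0.1, -0.2], [0.9, 0.0], [0.7, -0.5], [0.5, -0.2], [1.0, -0.1], [1.1, -0.3], [0.8, -0.2], [0.7, -0.1]]
[ 6.15717999e+02 -3.83096324e+01  1.55849218e-01 -2.30797570e+01
 -5.11381795e+01 -9.78037798e-02 -4.67564388e-01] 8.78002501230848
[[-0.4, -0.9], [-0.5, -2.3], [0.7, -1.1], [0.6, -1.5], [-0.1, -0.5], [-0.5, -1.0], [-0.4, -0.7], [-0.4, -0.7], [-0.6, -1.0], [-0.3, -0.9], [1.5, -0.2], [0.3, -0.6], [0.6, -0.1], [-0.1, 0.8], [0.6, -0.2], [0.9, -0.1], [0.9, -0.2], [0.8, -0.2], [0.4, -0.1]]
[[ 541.06038945  -63.33945715   55.56682412]
 [ 546.95871454 -100.87889989   55.56682412]
 [ 552.85703962 -138.41834263   55.56682412]
 [ 510.68097329 -106.57898214   45.79776315]
 [ 516.57929837 -144.11842488   45.79776315]
 [ 504.7826482   -69.0395394    45.79776315]] 8.929502459323155
mat [array([374., 419.,   6.]), array([534., 403.,   6.]), array([518., 210.,   6.]), array([364., 226.,   6.])]
mat [array([526., 423.,   6.]), array([528., 224.,   6.]), array([370., 224.,   6.]), array([371., 419.,   6.])]
```

View pics/g.png

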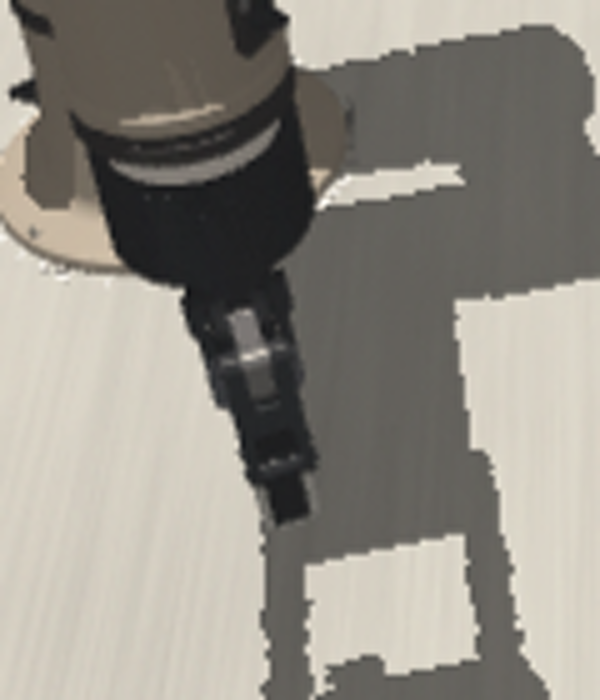

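```bash
python3 - <<'E'
from fit import *
def both(n,a,b,z):
    u=cs(a)[0];v=ct(b)[0];X,e=tri(S,u,T,v);print(n,"S",back(S,u,z).round(1),"T",back(T,v,z).round(1),"tri",X.round(1),round(e,1))
both("w500 knob top",(249,536),(590,474),75)
both("w200 knob top",(285,625),(676,466),61)
both("pf head top",(497,230),(223,148),98)
both("pf handle end",(256,251),(198,394),86.5)
both("pf neck/ferrule",(392,246),(212,257),88)
both("purple top",(322,430),(447,380),69)
# tray corners z=14
print([back(S,cs(q)[0],14).round() for q in [(183,555),(355,540)]],[back(T,ct(q)[0],14).round() for q in [(502,384),(722,400),(722,550),(500,537)]])
crop(S,220,265,290,335,10,"pics/w.png"); crop(T,340,190,420,250,10,"pics/wt.png")
E
```

```text
w500 knob top S [ 431.4 -329.6   75. ] T [ 430.3 -323.8   75. ] tri [ 431.4 -325.    70.4] 0.8
w200 knob top S [ 446.1 -396.1   61. ] T [ 442.4 -391.    61. ] tri [ 444.9 -392.4   56.6] 3.4
pf head top S [656.1 -49.1  98. ] T [656.3 -43.4  98. ] tri [657.6 -43.6  94. ] 0.1
pf handle end S [471.  -34.3  86.5] T [469.9 -34.6  86.5] tri [470.4 -34.6  86.6] 1.0
pf neck/ferrule S [575.2 -44.7  88. ] T [574.  -39.7  88. ] tri [575.6 -39.8  84.2] 1.2
purple top S [ 494.1 -227.2   69. ] T [ 495.3 -219.4   69. ] tri [ 495.8 -220.5   63.2] 1.5
[array([ 391., -279.,   14.]), array([ 509., -281.,   14.])] [array([ 507., -272.,   14.]), array([ 504., -442.,   14.]), array([ 388., -440.,   14.]), array([ 388., -272.,   14.])]
```

View pics/w.png

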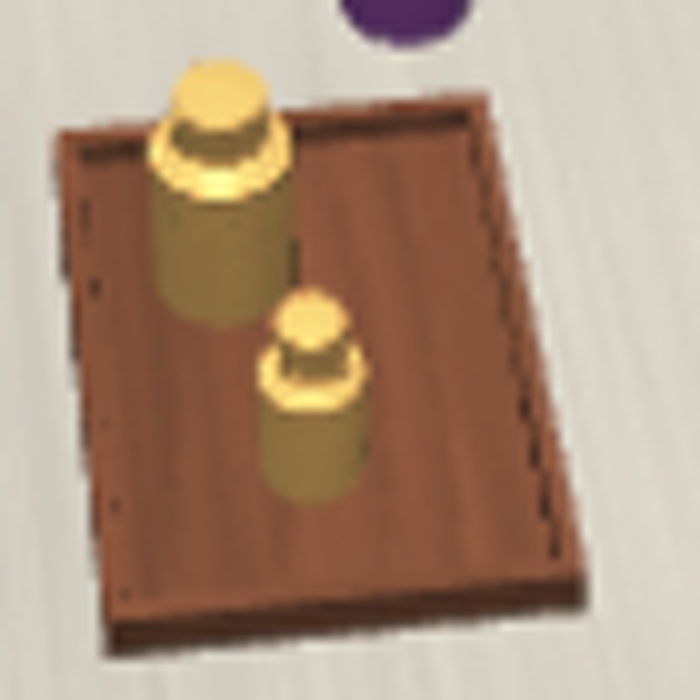

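View pics/wt.png

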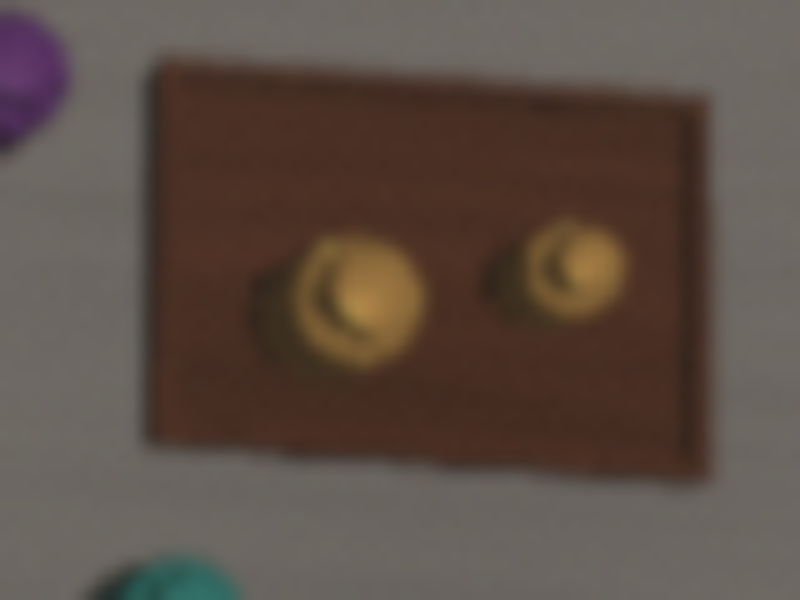

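```bash
python3 - <<'E'
from h import *
import pickle
for y in(-3.4,176.6): print(y,np.round(bot.ik([601,-42,180],[180,0,y]),1), bot.ik([414,320,200],[180,0,y]))
q=bot.ik([601,-42,180],[180,0,-3.4])
t=bot.read_time()
bot.goto([601,-42,180],[180,0,-3.4]); print(bot.read_time()-t,bot.read_tool_pos(),bot.read_tcp_rot(),bot.read_joint_positions())
S=bot.snapshot("side");T=bot.snapshot("top"); pickle.dump((S,T),open("s1.pkl","wb"))
crop(S,200,110,350,240,5,"pics/s1.png"); crop(T,200,60,350,220,4,"pics/t1.png")
p=bot.read_tool_pos(); print(proj(S,p-[0,0,25]),proj(T,p-[0,0,25]))
E
```

```text
-3.4 [-11.3  29.8  78.4  -0.   71.8  82.1] [ 2.93064012e+01  2.06714616e+01  8.99327599e+01 -2.54444375e-14
  6.93957785e+01  1.22706401e+02]
176.6 [-11.3  29.8  78.4   0.   71.8 -97.9] [ 29.3064012   20.67146156  89.93275992   0.          69.39577852
 -57.2935988 ]
2.3 [600.9280358  -42.94401707 180.10426948] [ 1.79984788e+02 -6.82664475e-03 -3.46079662e+00] [-1.13655010e+01  2.97863223e+01  7.84108009e+01 -1.48733397e-02
  7.17940235e+01  8.20999423e+01]
[[286.44973334 181.96248124]] [[285.48850561 148.42460288]]
```

View pics/s1.png

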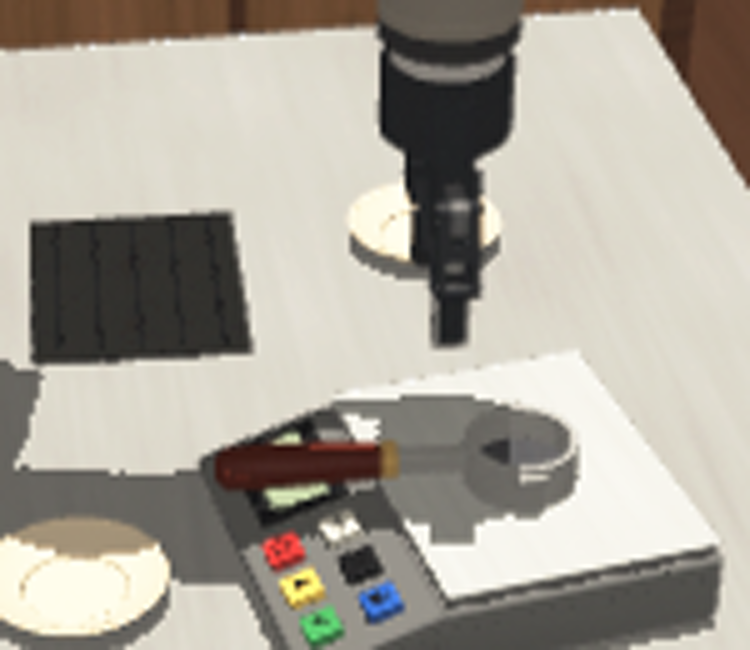

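View pics/t1.png

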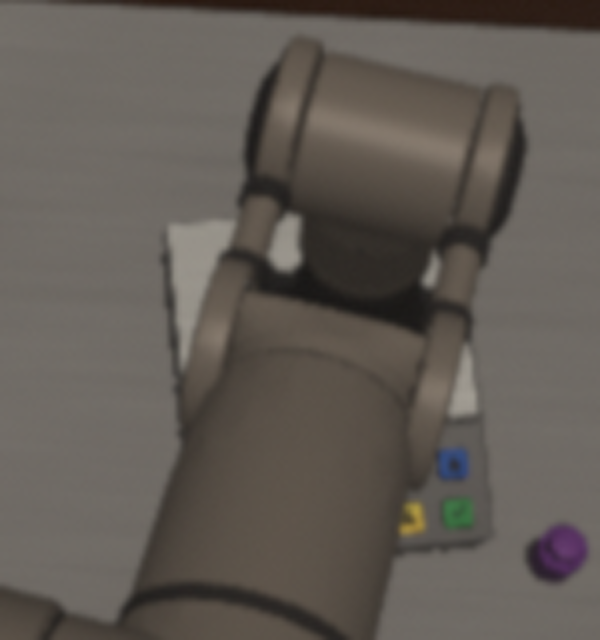

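```bash
python3 - <<'E'
from h import *
import pickle
S,T=pickle.load(open("s1.pkl","rb"))
for y in(-43-42.5,-43-57): print(proj(S,[[601,y,168],[590,y,168],[612,y,168]]))
print(bot.read_force(),bot.read_time())
E
```

```text
[[289.38204148 186.23955057]
 [285.67402541 186.54131925]
 [293.08449243 185.93823479]]
[[290.35690673 189.00896089]
 [286.61805069 189.31539861]
 [294.09010363 188.70298699]]
[ 0.01338782 -0.1504945   0.24146144] 4.1
```

```bash
python3 - <<'E'
from h import *
import pickle
S,T=pickle.load(open("s1.pkl","rb"))
print(bot.read_gripper_width(),bot.read_time())
print(proj(S,[[151.5,-502.4,213],[151.5,-552,213],[151.5,-452,213],[151.5,-502,200]]))
print(proj(S,[[601,-43,168],[601,7,168]]))
bot.gripper_to(0)
S=bot.snapshot("side"); crop(S,200,110,350,240,5,"pics/s2.png")
p=bot.read_tool_pos();print(p,proj(S,p-[0,0,25]),bot.read_time())
E
```

```text
85.46984417772234 4.1
[[115.64826246 297.06895872]
 [113.13417683 315.60304127]
 [118.00134934 279.72177456]
 [116.73432608 301.27140173]]
[[286.61717054 178.38506794]
 [283.53053295 169.6165063 ]]
[601.00879736 -41.97257246 179.98760382] [[286.41112106 181.82602072]] 4.9167
```

View pics/s2.png

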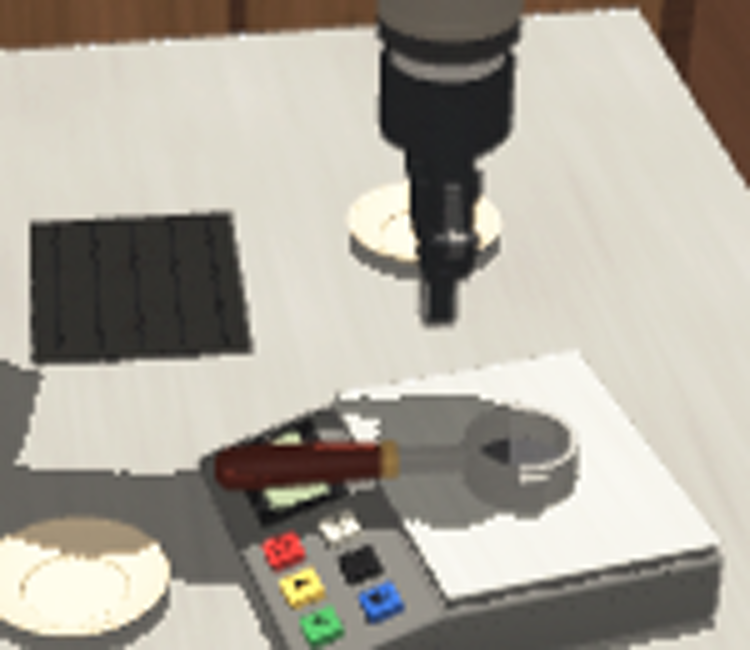

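```bash
python3 - <<'E'
from h import *
import pickle
bot.goto([600,170,120],[180,0,-3.4])
bot.movel([600,170,45],v=120)
print(bot.read_tool_pos(),bot.read_force())
r=bot.movel([600,170,15],v=25,max_force=4)
S=bot.snapshot("side"); crop(S,200,90,350,220,5,"pics/s3.png")
p=bot.read_tool_pos();print(r,p,bot.read_force(),proj(S,p-[0,0,25]),bot.read_time())
T=bot.snapshot("top");crop(T,180,60,330,220,4,"pics/t3.png");print(proj(T,p-[0,0,25]))
bot.movel([600,170,100],v=150)
E
```

```text
[600.71282899 169.65232373  45.776794  ] [-0.1333356   0.37483027 -0.12409863]
False [600.15085613 170.03712159  15.22958796] [ 0.21629011  0.04252273 -0.27292718] [[273.3751276  187.96294273]] 7.975
[[216.35039123 160.4031702 ]]
```

View pics/s3.png

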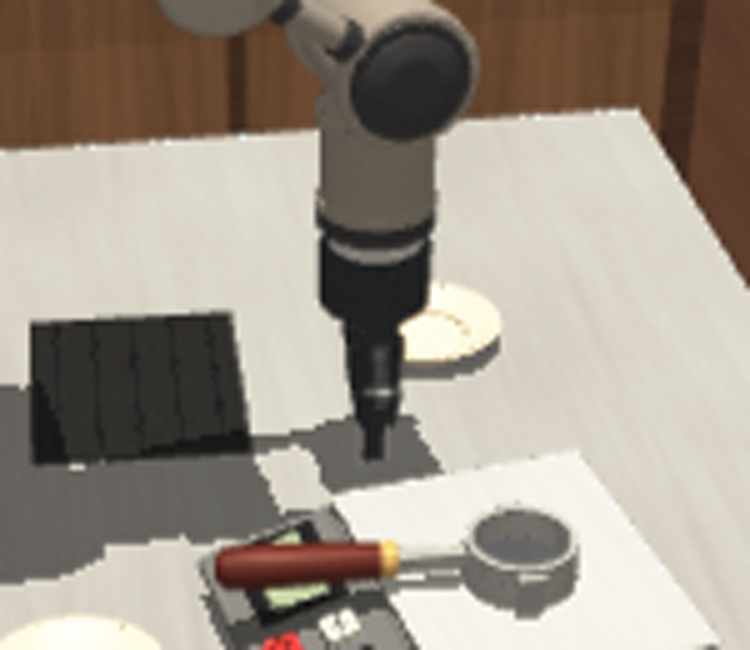

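View pics/t3.png

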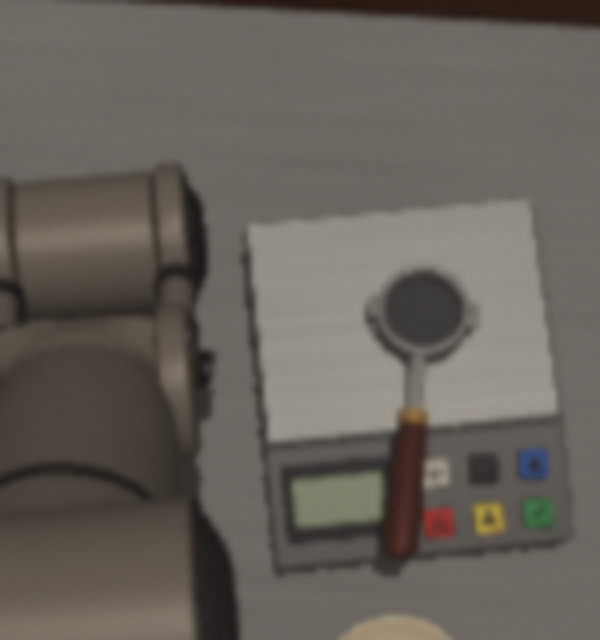

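```bash
python3 - <<'E'
from h import *
print(bot.read_gripper_width())
bot.movel([600,170,20],v=150)
r=bot.movel([600,170,-30],v=25,max_force=4)
S=bot.snapshot("side"); crop(S,240,130,320,210,9,"pics/s4.png")
p=bot.read_tool_pos();print(r,p,bot.read_force(),proj(S,[p[0],p[1],0]),bot.read_time())
bot.movel([600,170,60],v=150)
E
```

```text
-0.25063424106116877
True [599.91680747 170.0243222   -5.78713988] [-1.03668954 -0.56163483  5.81505612] [[273.3588417  185.69710735]] 10.5917
```

View pics/s4.png

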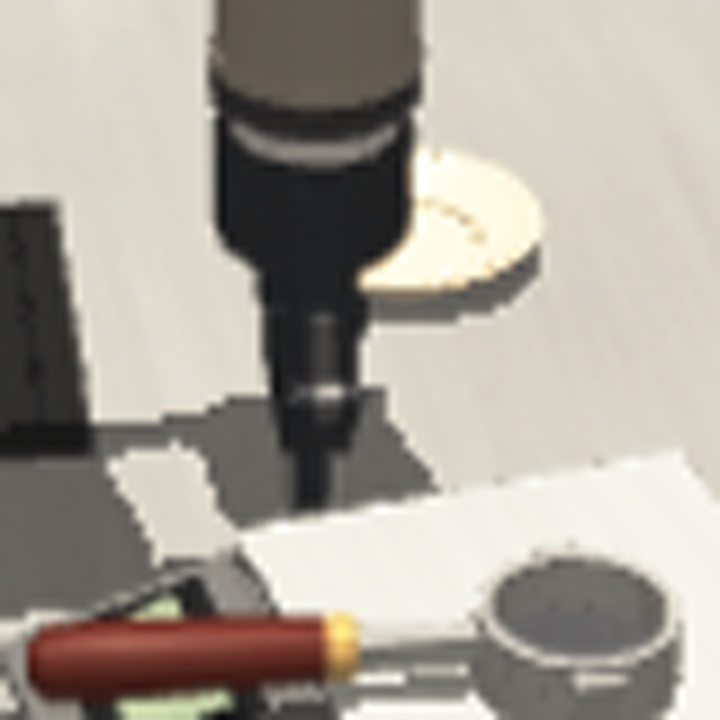

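```bash
python3 - <<'E'
from h import *
bot.movel([600,170,180],v=250)
bot.goto([601,-42,180],[180,0,176.6]); bot.hold(.15)
S=bot.snapshot("side"); crop(S,200,110,350,240,5,"pics/s5.png")
p=bot.read_tool_pos();print(p,bot.read_joint_positions(),bot.read_time())
E
```

```text
[601.01152917 -41.91644713 179.99053052] [-1.12754421e+01  2.97965952e+01  7.84118906e+01  1.10887574e-03
  7.17909655e+01 -9.78760270e+01] 14.9417
```

View pics/s5.png

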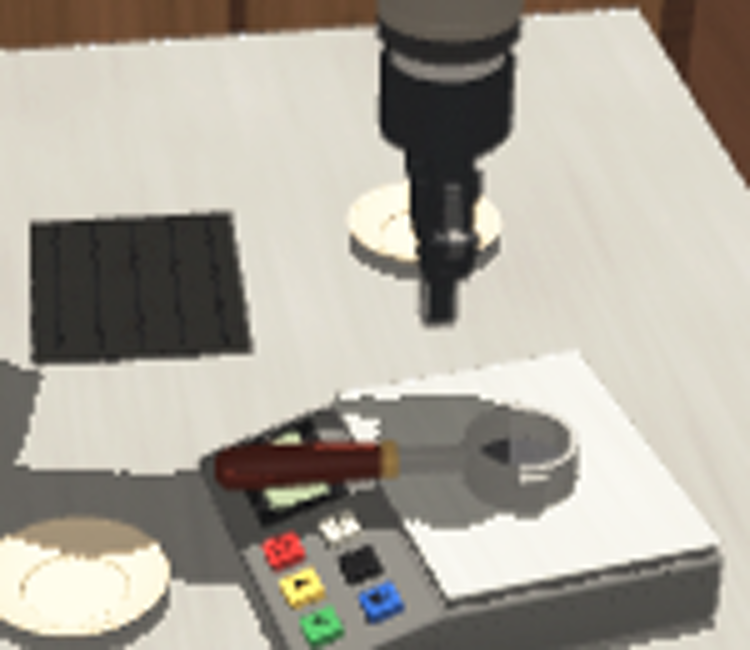

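```bash
python3 - <<'E'
from h import *
bot.gripper_to(70,squeeze=40)
print("desc",bot.movel([601,-42,67],v=110,max_force=6))
bot.gripper_to(0,squeeze=40)
print(bot.read_gripper_width(),bot.read_force(),bot.read_tool_pos())
bot.movel([601,-42,90],v=60)
S=bot.snapshot("side"); crop(S,220,140,350,240,6,"pics/s6.png")
print(bot.read_gripper_width(),bot.read_force(),bot.read_moment(),bot.read_time())
E
```

```text
desc False
10.761707758269077 [-0.39952181  1.12896164  2.51821903] [601.14647986 -41.91742668  67.32499561]
10.840338089266172 [-0.78495593 -0.66907576 -3.3597339 ] [ 0.05402166  0.08204256 -0.01659422] 17.925
```

View pics/s6.png

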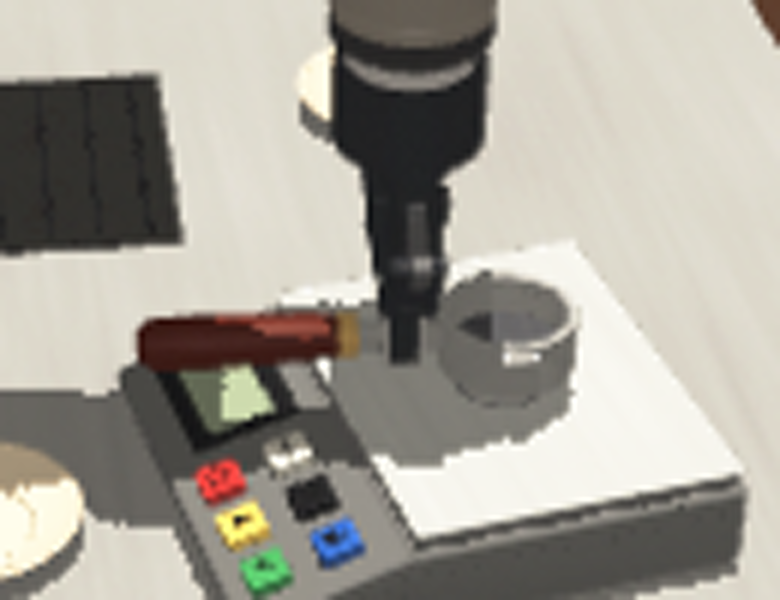

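```bash
python3 - <<'E'
from h import *
bot.movel([601,-42,150],v=250)
bot.goto([395,322,110],[180,0,176.6])
bot.movel([395,322,20],v=120)
r=bot.movel([395,322,3],v=15,max_force=3)
print(r,bot.read_tool_pos(),bot.read_force(),bot.read_time())
bot.gripper_to(40)
bot.movel([395,322,110],v=200)
S=bot.snapshot("side"); crop(S,180,110,300,210,6,"pics/s7.png");print(bot.read_time())
E
```

```text
True [394.84848603 321.9748391    7.26325579] [-0.50649664 -0.04169197  5.05795227] 21.5833
22.6917
```

View pics/s7.png

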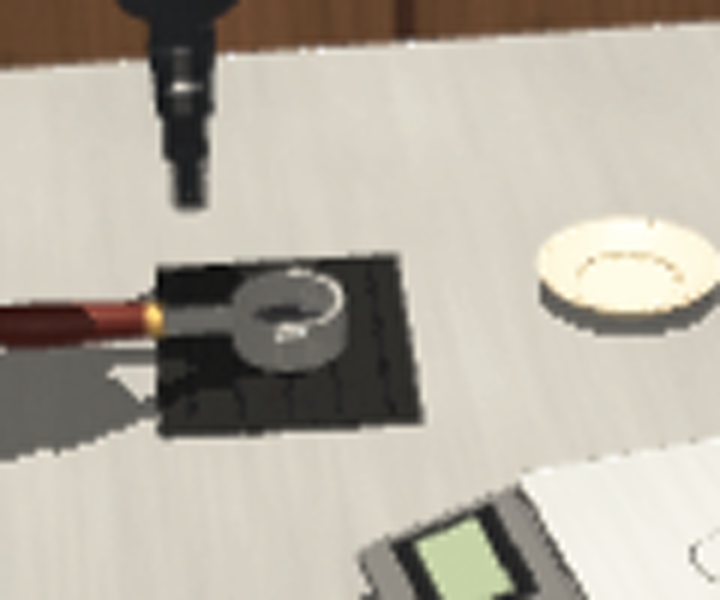

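```bash
cat > k.py <<'E'
from h import *
a=.26; psi=.1562
n=np.array([-np.sin(a)*np.cos(psi),-np.sin(a)*np.sin(psi),np.cos(a)])
RPY=[180,np.degrees(a),np.degrees(psi)-180]
CAP=dict(white=[541.3,-62.8,55.6],black=[547.2,-100.3,55.6],blue=[553.1,-137.9,55.6],amber=[510.9,-106,45.8],green=[516.8,-143.5,45.8],red=[505,-68.4,45.8])
OFF=5.5
def tcp(tip): return np.asarray(tip)-OFF*n
E
python3 - <<'E'
from k import *
import pickle
print(bot.ik(tcp(np.array(CAP['red'])+30*n),RPY))
bot.goto([470,0,140],[180,0,-171])
bot.gripper_to(0)
bot.goto(tcp(np.array(CAP['red'])+25*n),RPY);bot.hold(.2)
p=bot.read_tool_pos();print(p,bot.read_tcp_rot(),bot.read_force(),bot.read_joint_positions())
S=bot.snapshot("side");T=bot.snapshot("top");pickle.dump((S,T),open("s2.pkl","wb"))
crop(S,220,150,330,250,7,"pics/s8.png");crop(T,200,100,340,220,5,"pics/t8.png")
t1=p+5.5*n; t2=p-25*n+[0,0,30.5]
print(proj(S,[t1,t2]),bot.read_time())
E
```

```text
[ -21.46741858   22.84591611  114.64450227   14.88811534   30.43642604
 -132.47930955]
[501.08656561 -68.5389474   65.69663315] [-179.94890675   14.98878581 -170.93585736] [-0.04946104  0.24310964  0.76714834] [ -21.26566437   23.39512276  114.61604327   15.13642542   29.81603383
 -132.67747279]
[[254.41146815 212.27762458]
 [256.87389669 211.5532986 ]] 25.2583
```

View pics/s8.png

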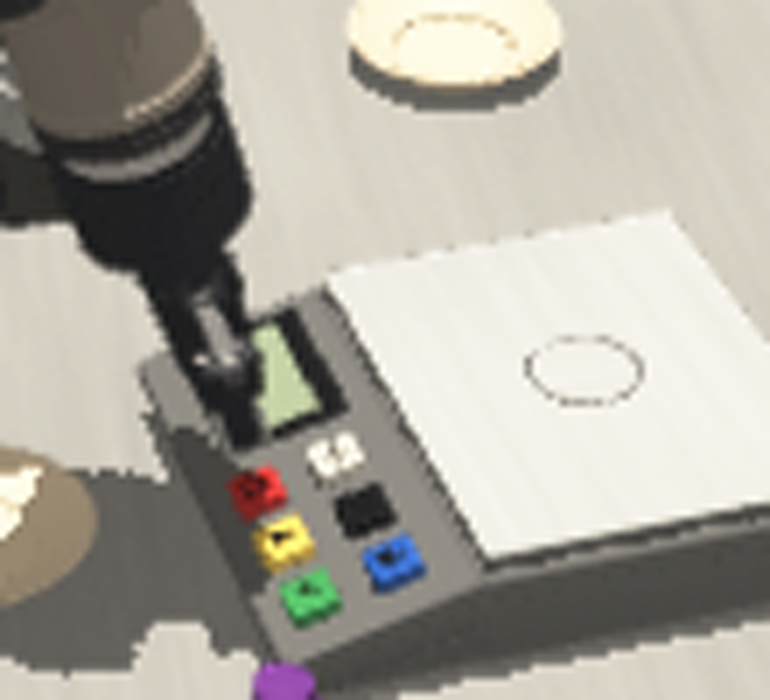

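View pics/t8.png

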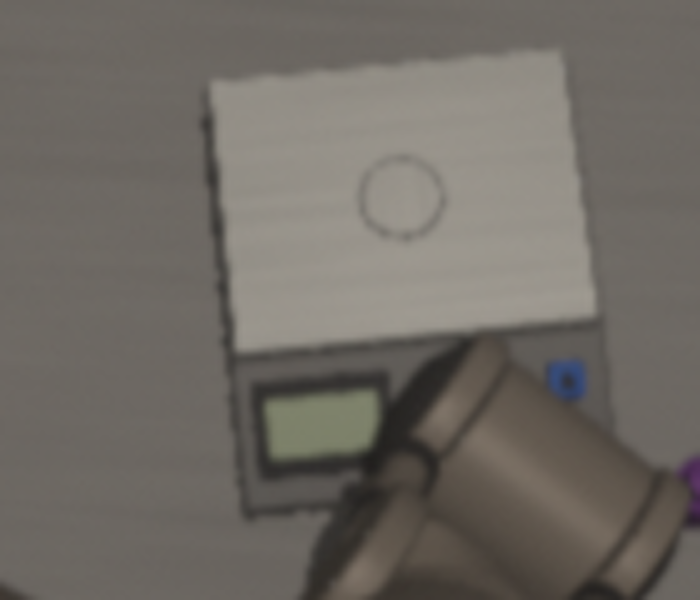

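```bash
sed -i 's/^OFF/for c in CAP: CAP[c][1]-=2\nOFF/' k.py; cat >> k.py <<'E'
def press(key,hold=.3,F=9,pic=None):
    c=np.array(CAP[key])
    bot.movel(tcp(c+8*n),RPY,v=60)
    f0=bot.read_force()
    r=bot.movel(tcp(c-12*n),RPY,v=20,max_force=F)
    bot.hold(hold)
    p=bot.read_tool_pos()+OFF*n; d=p-c
    print(key,r,"along n",round(d@n,2),"lat",np.round(d-(d@n)*n,1),"f",np.round(bot.read_force()-f0,1),"t",bot.read_time())
    if pic:
        S=bot.snapshot("side");crop(S,220,160,320,250,8,pic)
    bot.movel(tcp(c+14*n),RPY,v=80)
E
python3 - <<'E'
from k import *
press('red',.2,pic="pics/s9.png")
E
```

```text
red True along n -4.75 lat [ 0.2 -0.   0.1] f [-3.6 -0.4  8.3] t 26.575
```

View pics/s9.png

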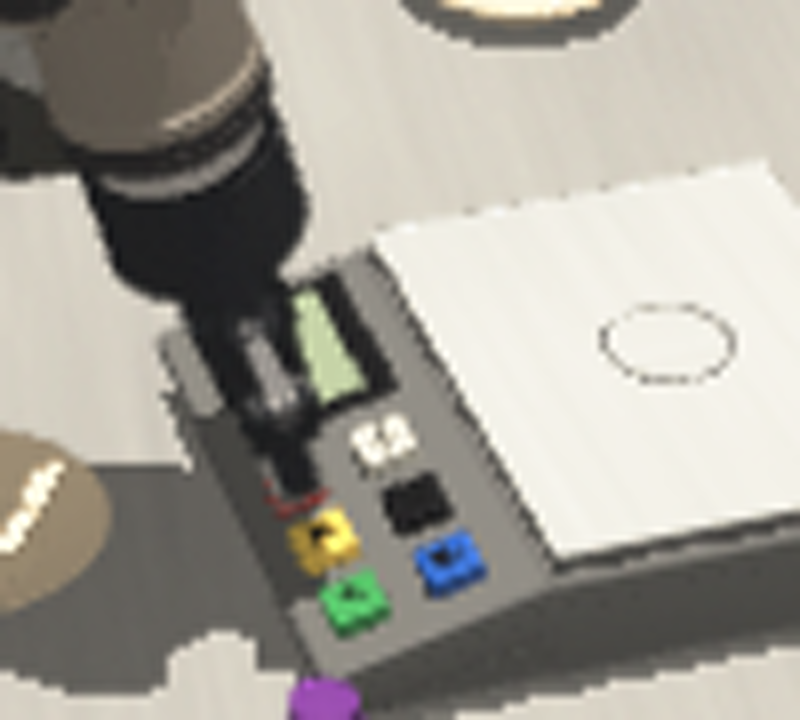

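```bash
python3 - <<'E'
from k import *
def over(k): bot.movel(tcp(np.array(CAP[k])+14*n),RPY,v=100)
over('white');press('white',.2,pic="pics/s10.png")
over('blue');press('blue',2.4,pic="pics/s11.png")
print(bot.read_time())
E
python3 -c "
import cv2,numpy as np
a=[cv2.resize(cv2.imread(f'pics/s{i}.png'),(400,360)) for i in (10,11)];cv2.imwrite('pics/s1011.png',np.hstack(a))"
```

```text
white True along n -4.73 lat [ 0.1 -0.   0. ] f [-2.2  0.1  7.3] t 28.6833
blue True along n -4.84 lat [ 0.1 -0.1  0. ] f [-2.1  0.3  7.2] t 33.3667
33.8083
```

View pics/s1011.png

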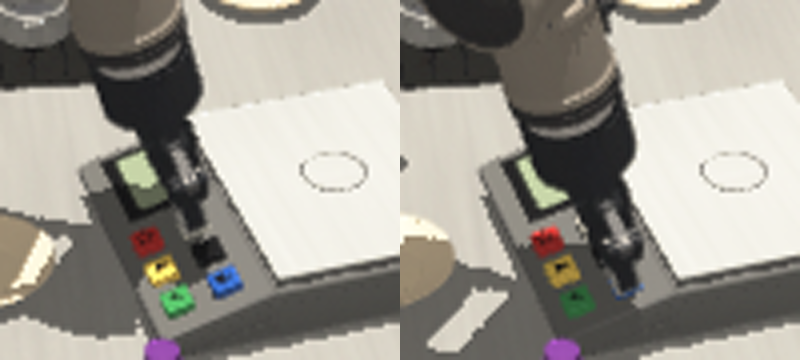

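```bash
python3 - <<'E'
from k import *
import pickle
S,T=pickle.load(open("s2.pkl","rb"))
print(back(S,(303.1,202.4),66),back(T,(280,139),66))
bot.movel(tcp(np.array(CAP['blue'])+90*n),RPY,v=250)
bot.gripper_to(65,squeeze=60)
bot.goto([431,-327.5,120],[180,0,90])
print(bot.movel([431,-327.5,18],v=120,max_force=6),bot.read_tool_pos(),bot.read_force())
S=bot.snapshot("side");crop(S,190,230,310,330,6,"pics/s12.png")
print(bot.read_time())
E
```

```text
[659.05899905 -32.82596076  66.        ] [658.85467039 -28.64660053  66.        ]
False [ 431.42217361 -327.87836455   18.64959477] [ 1.08981715 -0.39091132  0.23933068]
37.3417
```

View pics/s12.png

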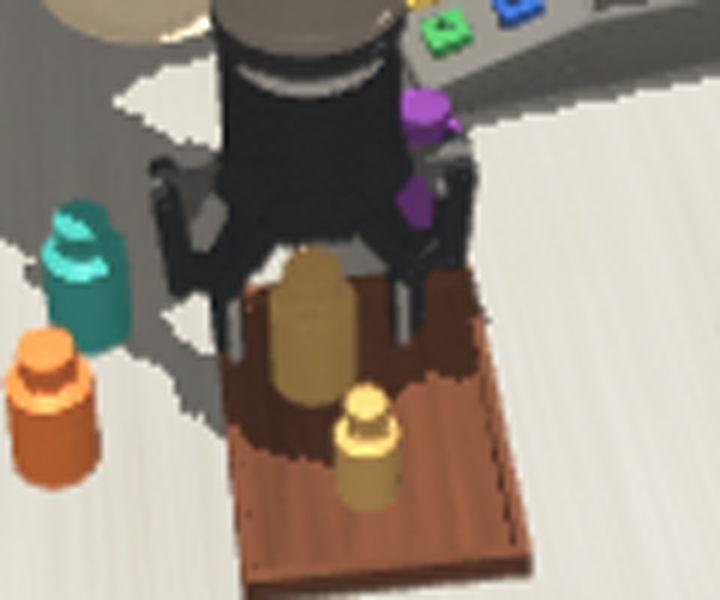

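```bash
python3 - <<'E'
from k import *
bot.gripper_to(0,squeeze=60)
p=bot.read_tool_pos();print(bot.read_gripper_width(),p,bot.read_force())
bot.movel([p[0],p[1],p[2]+40],v=100)
S=bot.snapshot("side");crop(S,190,200,310,330,5,"pics/s13.png")
print(bot.read_gripper_width(),bot.read_tool_pos(),bot.read_force(),bot.read_time())
E
```

```text
36.24629320831319 [ 430.87148315 -327.74030475   18.97720686] [-3.88948081  1.02043742  6.83685423]
36.56725963578824 [ 430.39834591 -327.24346072   58.21099831] [-0.46533119 -0.17430339 -4.6833256 ] 38.3167
```

View pics/s13.png

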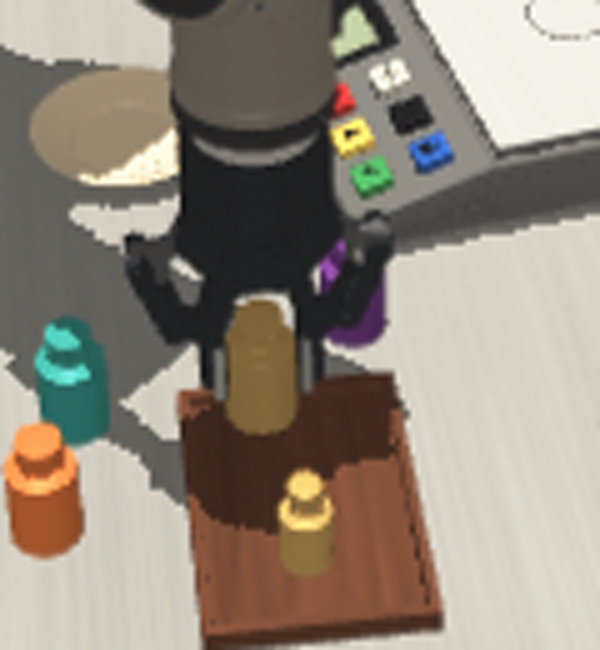

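```bash
python3 - <<'E'
from k import *
bot.movel([430.9,-327.7,150],v=250)
bot.goto([659,-31.7,130],[180,0,90])
bot.movel([659,-31.7,84],v=80); bot.hold(.15)
print(bot.read_tool_pos(),bot.read_force(),bot.read_time(),bot.read_gripper_width())
S=bot.snapshot("side");crop(S,250,140,350,240,7,"pics/s14.png")
E
```

```text
[659.49128722 -31.74597578  84.80248374] [-0.21589071  0.03716366 -5.23976677] 41.1083 36.446754338581975
```

View pics/s14.png

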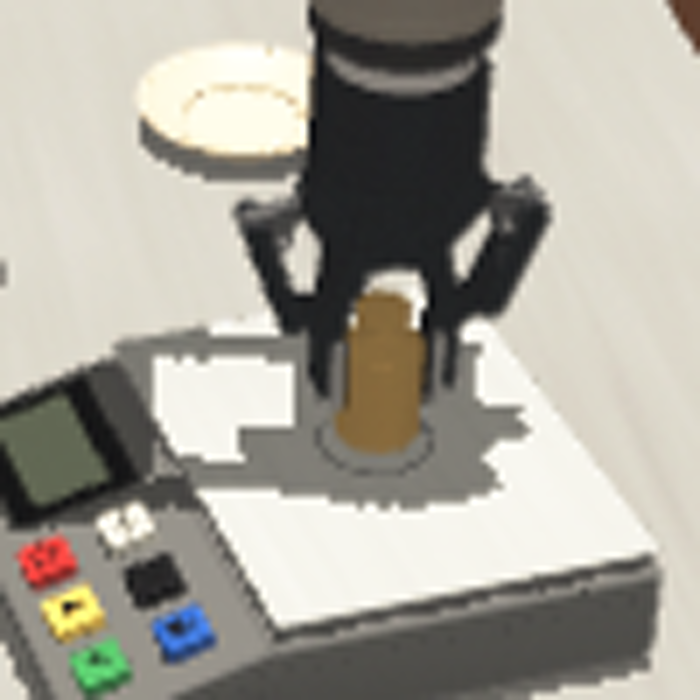

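```bash
python3 - <<'E'
from k import *
r=bot.movel([658.3,-32,76],v=10,max_force=2.5)
print(r,bot.read_tool_pos(),bot.read_force(),bot.read_time())
bot.gripper_to(60)
p=bot.read_tool_pos()
bot.movel([p[0],p[1],170],v=180)
print(bot.read_time())
bot.goto(np.array([480,-100,170]),RPY)
bot.gripper_to(0)
S=bot.snapshot("side");T=bot.snapshot("top");crop(S,230,140,350,240,6,"pics/s15.png");crop(T,220,90,340,210,5,"pics/t15.png")
print(bot.read_time())
E
```

```text
True [658.52581421 -31.84000047  78.99683371] [-0.17170264 -0.63837019  6.44414292] 41.7083
42.7333
45.2917
```

View pics/s15.png

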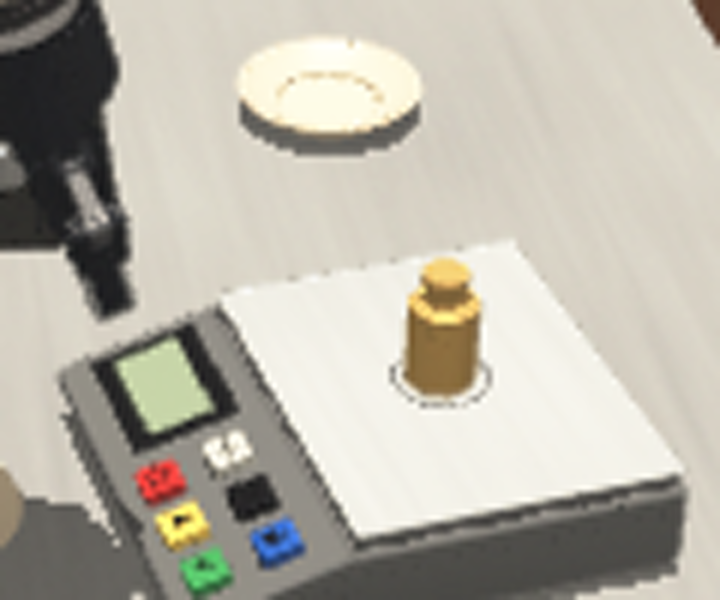

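View pics/t15.png

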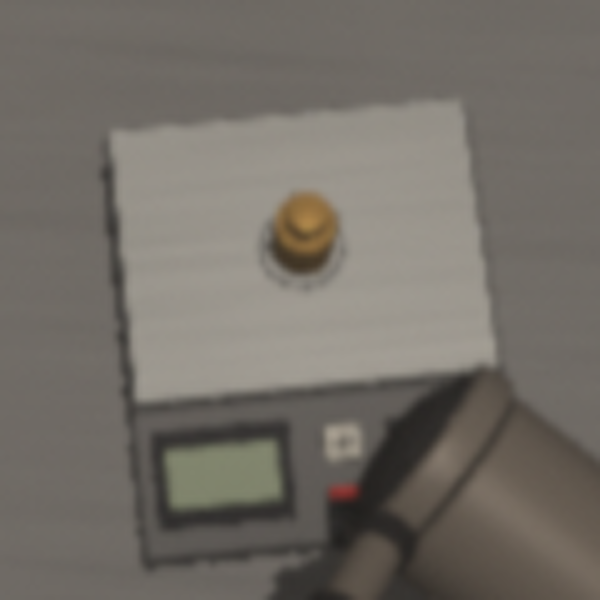

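```bash
python3 - <<'E'
from k import *
bot.movel(tcp(np.array(CAP['green'])+40*n),RPY,v=200)
bot.movel(tcp(np.array(CAP['green'])+14*n),RPY,v=100)
press('green',.3,pic="pics/s16.png")
bot.movel(tcp(np.array(CAP['green'])+110*n),v=200)
bot.goto([400,-150,230],[180,0,-171]);bot.hold(.3)
S=bot.snapshot("side");T=bot.snapshot("top")
cv2.imwrite("pics/send.png",S["frame"][:,:,::-1]);cv2.imwrite("pics/tend.png",T["frame"][:,:,::-1])
print(bot.read_time(),bot.read_force())
E
```

```text
green True along n -4.84 lat [ 0.1 -0.1  0. ] f [-4. -0.  9.] t 47.6167
49.6417 [ 0.3694783  -0.4975587  -0.31179777]
```

View pics/s16.png

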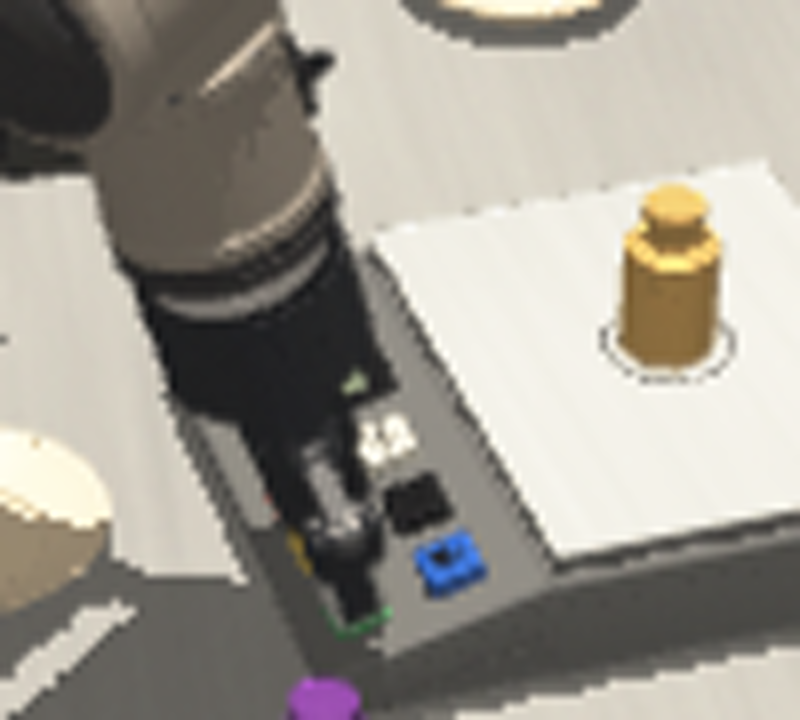

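View pics/send.png

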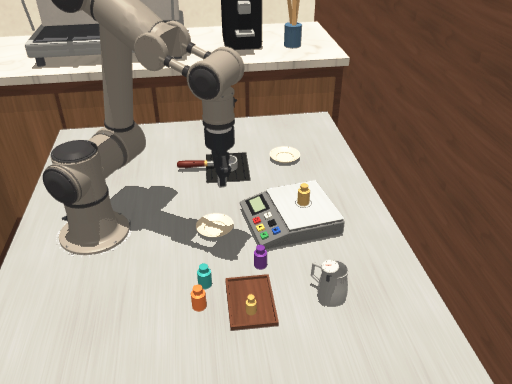

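View pics/tend.png

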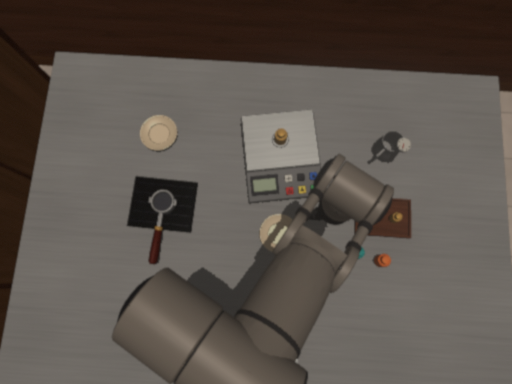

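```bash
python3 - <<'E'
from cell import bot
print(bot.read_qd(),bot.read_time()); print(bot.hand_in())
E
```

```text
[ 0.04787835 -0.31262348 -0.1568123  -0.1083692   0.23796617 -0.01188092] 49.6417
the job is handed in; nothing more can be done
None
```

The calibration sequence is finished and handed in at about 49.6 s. `hand_in()` gave no verdict, so what follows is from my own checks.

- **Portafilter:** it lies the right way up with its head fully on the black mat. In the final pictures the head is at (162, 201) in the top view.
- **First three keys:** I pressed red, white and blue in that order with the plate empty. Each stopped 4.7–4.8 mm past the estimated cap surface at about 8–9 N. Blue was held for at least 2.4 s.
- **Weight:** the 500 g brass weight was set down under a force guard. In both views it stands upright inside the 52 mm circle, off-centre by less than about 2 mm.
- **Green key:** I pressed it last, to the same depth and about 10 N.
- **Everything else:** the smaller weight, both saucers, the jug and the coloured look-alikes appear where they were. The gripper ended clear of everything.

Two checks disagreed with what I was given:

- **Fingertip position:** a guarded touch on the work surface put the shut fingertips about 5.5 mm behind the reported TCP, not 25 mm ahead as described. I corrected for this, and both set-downs and all the key depths then matched to within about 0.5 mm.
- **Cameras:** the side and top cameras differed by about 4–6 mm in y, so I used values between them.

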